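# Charge the fresh battery pack: feel for the clear bay

### The arm

A 6-joint arm with a two-finger parallel gripper is mounted at the origin on the work surface. World frame = base frame: x ahead of the robot, y to its left, z up, the work surface at z = 0. Lengths are in m, angles in rad, forces in N, time in s.
With the tool pointing down it reaches from about 0.25 to 0.725 m from the base axis. Payload 4 kg.
Tool frame: the origin (TCP) lies on the centre line of the jaws, within the pads' length; the fingertips stand 14 mm ahead of it and the grasp point (between the pads) lies 5 mm behind it; z points along the fingers, x is the direction in which the jaws open and shut, and the axes are right-handed (so a half turn about z gives the same grasp; the last joint's range is limited). The gripper opens to 85 mm and grips with 20 to 120 N. Pads are 22 mm wide; open, the fingers measure 114 mm over their backs; the gripper's body (76 mm by 85 mm) begins 54 mm behind the grasp point. The pads swing forward as they close: fully open they stand 13 mm farther back than shut.
Start: joints at [-1.189, 0.241, 0.005, 1.335, 0, 1.571], TCP at [0.186, -0.464, 0.245] pointing down, gripper open.
Joint ranges: [-2.72, 2.72], [-1.05, 1.87], [-1.09, 1.28], [-1.99, 2.15], [-1.42, 1.44], [-3.14, 3.14]. Speed limits (rad/s): [2.79, 2.79, 3.14, 3.14, 3.14, 3.14].

### API

Orientations are given as a unit quaternion [x, y, z, w].
In Python, from workcell import bot gives the robot as it stands.
- The arm moves only by the tool play_rows, never from a script. Its argument "motion" is a list of rows, each an object with "fingers": the closure, from -1 (fully open) to 1 (shut), so that 0 is half open; "translation": the shift along the tool's x, y, z in cm, a list of three; "roll": the turn about the tool's z in degrees. A call has 1 to 20 rows; each row is the pose to reach, as a shift and turn from the pose commanded when the call began, along the tool's axes at that moment; what a row does not reach only later rows make up. A row lasts 1/12 s, in which the tool goes at most 41.7 mm and 7.16 degrees, less where a joint would pass 70% of its speed; a pose out of reach is approached as far as the arm can. A call with a gripper value outside its range is refused whole. The fingers move at their own pace and stop on an object; the grip force is fixed at half the most. Time passes only in rows, so rows that repeat a pose let the fingers close. It gives the time, the measured TCP pose, the force and the opening at its end, in the units of the state.
- bot.get_obs(): the state, without advancing time (a new reading comes with each control period).
- bot.camera(name): name is "scene" or "top"; returns a dict with "pixels" (384x512x3 uint8, red, green, blue), "intrinsics" (3x3 intrinsics, pixels), "k1" (the pictures are not rectified: a ray, as slopes to the right and down, at radius r is drawn at 1 + k1 r^2 times it, then the intrinsics apply), "world_to_cam" (4x4, takes a point from world to camera coordinates). Camera axes: x right, y down, z forward; pixel columns grow to the right and rows downward; lengths in m; the calibration is good to about 2 mm. A picture is of the moment at which its call begins. There is no depth.
- bot.job_done(): hands the job in, once; it reports no verdict.
The state is a dict: "clock": time; "joint_pos": joint angles; "joint_vel": joint speeds; "tau": joint torques, N m; "eef_pos": TCP position; "tool_rot": TCP orientation; "ft_force": force on the tool from outside, world axes, zero at the start; "ft_torque": the same for the moment, N m; "grip_width": finger opening in m.
Only numpy, scipy, OpenCV 4.12 (cv2) and the standard library are available. Lean on these libraries where they do the work, as an engineer would, in place of code of your own. Each camera call takes 0.05 s, during which the arm holds its last target. There are 200 camera calls.

### The job

Load the orange battery pack from the blue tray into the charging dock, brass contact nose first, pushed fully home, and let go of it. One bay already holds a white pack and two others have an old cap jammed out of sight at the bottom, so feel each bay with the pack, back out of it if it stops short, and seat it in the one bay that is clear. Do not ram the pack into the dock, and leave the white pack, the glue bottle, the paint jar and the paint bottle as they are.

Things in the scene. Friction and masses are not known exactly. Their poses are not given: they have to be found in the camera images.
- pack_center (a point): centre of the loose orange battery pack, a straight stick 170 mm long and 40 x 40 mm in section with a red band near its rear end and a black, slightly thinner nose (16 mm long, 33 x 33 mm) with brass contacts; about 0.3 kg. It lies flat in the tray. Its x axis runs along its length from the contact nose (at x = -85 mm) to the red rear end (at x = +85 mm); z is up as it lies
- pack_nose (a point): centre of the end face of the orange pack's contact nose, on its long axis; same axes as pack_center
- tray: fixed blue tray, 250 mm (x) x 200 mm (y) outside, walls 22 mm high and 5 mm thick, floor 5 mm thick; origin at the centre of its underside, on the table. It stands on one side of the table and the dock on the other, either way round
- bays: fixed grey dock block with red top, 310 mm wide: four bays side by side, sloping 35 degrees down towards the robot's side, mouths looking up and away from it. Origin mid-row at the bays' bottoms, 45 mm above the table; x points out of the bays up their slope, y along the row, z square to both. Bays 45 x 45 mm, 88 mm deep along x, 80 mm apart along y; walls 8 mm above and below, 35 mm between bays
- bay0 (a point): centre of the bottom of bay 0 (first along the dock's y), axes as bays; the nose of a pack that is home lies here and the pack sticks out 82 mm from the mouth. A jammed cap, black like the bay's bottom, fills the lowest 24 mm of a bay and cannot be moved: the pack then stops 24 mm short.
- bay1 (a point): centre of the bottom of bay 1, counted along the dock's y; otherwise as bay0
- bay2 (a point): centre of the bottom of bay 2, counted along the dock's y; otherwise as bay0
- bay3 (a point): centre of the bottom of bay 3, counted along the dock's y; otherwise as bay0
- old_pack_center (a point): centre of the white pack with a blue band, same size as the orange one, that sits home in one of the bays (any of them) and sticks out 82 mm from its mouth; loose. Leave it. This entry's axes are those of the upright dock, not of the slope
- glue_bottle_center (a point): centre of a white glue bottle standing beyond the work, 60 mm diameter, 180 mm tall; loose. Leave it
- paint_jar_center (a point): centre of a clear paint jar with a white lid, 66 mm diameter, 85 mm tall; loose. Leave it
- paint_bottle_center (a point): centre of a small red paint bottle standing between tray and dock, 40 mm diameter, 110 mm tall; loose. Leave it

How it is judged:
By the outcome, as a careful person would: the job done as asked, in the order asked, and still so for the second after the job is handed in, with the robot touching nothing.
It also fails if it takes over 72 s, if anything falls off the work surface, if the arm or the gripper's body presses on something with over 40 N, if the wrist force passes 120 N, or if a joint passes its speed limit or range.

## Working session

There is one attempt and no reset: what is moved stays moved. The work goes in short steps, Python scripts to look and compute and a tool call to move; the robot and the scene stay as the last step left them, time stands still between calls to the robot, and variables do not carry over. Pictures are saved under pics/ and viewed, about 8 in all and at most 12, crops included, and the job is handed in when it is done.

Besides the shell and the picture viewer there is one more tool, called by a JSON object that holds its "api" and its "payload", one argument or row to a line. play_rows: Moves the arm, as the interface text tells. Its arguments: {"type":"object","properties":{"motion":{"type":"array","items":{"type":"object","properties":{"fingers":{"type":"number"},"translation":{"type":"array","items":{"type":"number"}},"roll":{"type":"number"}}}}},"required":["motion"]}

```bash
mkdir -p pics; ls
python3 - <<'E'
from workcell import bot
import cv2
print(bot.get_obs())
for n in("scene","top"):
    c=bot.camera(n); cv2.imwrite(f"pics/{n}0.png",cv2.cvtColor(c["pixels"],cv2.COLOR_RGB2BGR)); print(n,c["intrinsics"],c["k1"],c["world_to_cam"])
E
```

```text
pics
{'clock': 0.0, 'joint_pos': array([-1.18900842e+00,  2.41400711e-01,  3.73941970e-03,  1.33518587e+00,
        7.58113387e-06,  1.57079032e+00]), 'joint_vel': array([-1.62029838e-04, -3.40881044e-04,  1.13523581e-03, -1.04086491e-03,
        6.35082259e-05, -3.07218619e-04]), 'tau': array([-2.11359463e-05, -3.72314501e+01,  2.52409297e+01,  1.68991339e-02,
        3.41892360e-05,  4.75071928e-06]), 'eef_pos': array([ 0.18607217, -0.46345124,  0.24442484]), 'tool_rot': array([ 8.28427536e-01, -5.60095319e-01, -8.47358951e-04, -5.77477791e-04]), 'ft_force': array([-1.99144603e-04,  8.06720067e-01, -3.65577207e-01]), 'ft_torque': array([-0.03688069, -0.02089869, -0.00701252]), 'grip_width': 0.08528596433487826}
scene [[391.12404915   0.         254.06392197]
 [  0.         391.12404915 196.76641705]
 [  0.           0.           1.        ]] -0.10167775735004189 [[ 0.28210815  0.95916333  0.02051109 -0.1671838 ]
 [ 0.71245464 -0.19513251 -0.67404131 -0.370498  ]
 [-0.64251333  0.20476577 -0.73840883  1.51944637]
 [ 0.          0.          0.          1.        ]]
top [[362.53389633   0.         256.49983278]
 [  0.         362.53389633 189.07692699]
 [  0.           0.           1.        ]] -0.09223550076371036 [[ 0.0732762  -0.99730433  0.00383025 -0.05412296]
 [-0.97492178 -0.07243983 -0.21042811  0.59588018]
 [ 0.21013833  0.01168518 -0.97760183  0.98442582]
 [ 0.          0.          0.          1.        ]]
```

View pics/scene0.png

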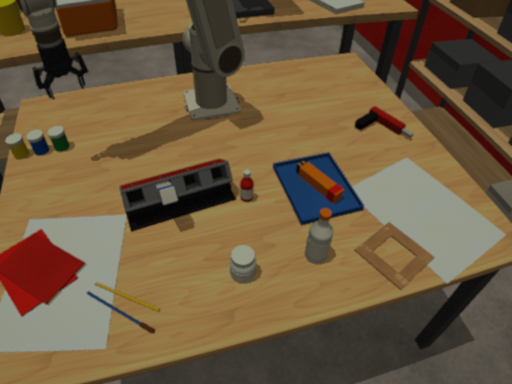

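View pics/top0.png

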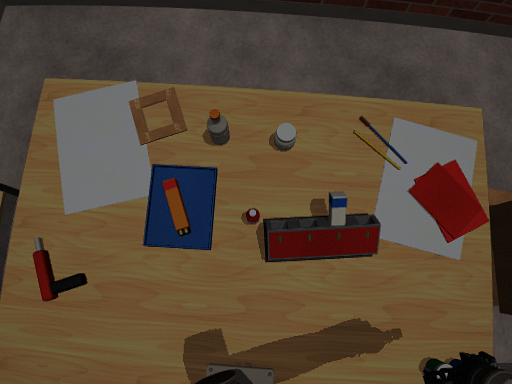

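The scene view shows the white pack at about (168,192) and the orange pack at (320,180). In the top view (up is +x, left is +y) the tray is at (180,207), with the pack's nose at (183,232) facing the robot. The dock's red top spans columns 265–380, with the white pack at (338,208), so it sits in bay 1. Next I'll measure these.

```bash
cat > h.py <<'E'
import cv2,numpy as np
from workcell import bot
def cam(n):
    c=bot.camera(n); return c
def ray(c,uv):
    p=cv2.undistortPoints(np.array(uv,float).reshape(-1,1,2),c["intrinsics"],np.array([c["k1"],0,0,0.]))[:,0]
    R=c["world_to_cam"][:3,:3];t=c["world_to_cam"][:3,3]
    return -R.T@t,np.c_[p,np.ones(len(p))]@R
def onz(c,uv,z):
    o,d=ray(c,uv); return o+d*((z-o[2])/d[:,2])[:,None]
def proj(c,P):
    R=c["world_to_cam"][:3,:3];t=c["world_to_cam"][:3,3]
    return cv2.projectPoints(np.array(P,float).reshape(-1,1,3),cv2.Rodrigues(R)[0],t,c["intrinsics"],np.array([c["k1"],0,0,0.]))[0][:,0]
def mask(c,lo,hi):
    return cv2.inRange(cv2.cvtColor(c["pixels"],cv2.COLOR_RGB2HSV),lo,hi)
def big(m,box):
    x0,y0,x1,y1=box; k=np.zeros_like(m);k[y0:y1,x0:x1]=m[y0:y1,x0:x1]
    return max(cv2.findContours(k,cv2.RETR_EXTERNAL,cv2.CHAIN_APPROX_NONE)[0],key=cv2.contourArea)
def save(c,name,box,s):
    x0,y0,x1,y1=box
    cv2.imwrite(name,cv2.resize(cv2.cvtColor(c["pixels"][y0:y1,x0:x1],cv2.COLOR_RGB2BGR),None,fx=s,fy=s,interpolation=cv2.INTER_CUBIC))
E
python3 - <<'E'
from h import *
np.set_printoptions(precision=4,suppress=True)
c=cam("top")
m=mask(c,(0,120,90),(22,255,255))
k=big(m,(150,165,210,245)); r=cv2.minAreaRect(k); b=cv2.boxPoints(r)
print("pack px",r); print(onz(c,b,.045))
d=mask(c,(0,120,60),(8,255,255))|mask(c,(172,120,60),(180,255,255))
k=big(d,(258,205,390,270)); a=cv2.approxPolyDP(k,4,True)[:,0]; print("dock",a.tolist()); print(onz(c,a,.1205))
for n,box in(("bottle",(244,205,262,225)),): 
    k=big(d,box); print(n,onz(c,[cv2.minEnclosingCircle(k)[0]],.1))
save(c,"pics/top1.png",(140,160,390,270),3.2)
E
```

```text
pack px ((174.86465454101562, 203.539794921875), (50.056304931640625, 12.641051292419434), 73.61045837402344)
[[0.6049 0.2728 0.045 ]
 [0.6184 0.2378 0.045 ]
 [0.4794 0.1797 0.045 ]
 [0.4664 0.2137 0.045 ]]
dock [[378, 227], [269, 233], [270, 257], [375, 252]]
[[ 0.5057 -0.3461  0.1205]
 [ 0.4691 -0.0527  0.1205]
 [ 0.4062 -0.0596  0.1205]
 [ 0.4382 -0.3386  0.1205]]
bottle [[ 0.5176 -0.006   0.1   ]]
```

View pics/top1.png

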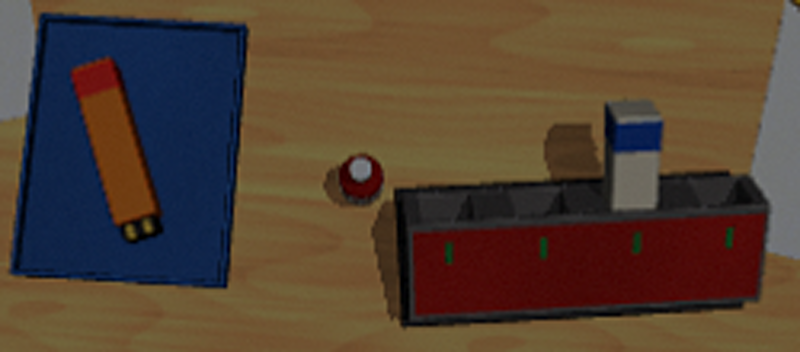

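The crop shows green bay marks at columns 449, 543, 637 and 730, with the white pack under the third one from the left (bay 1). The paint bottle is at (362,178). I'll refine the dock pose using the scene camera.

Run:
```python
from h import *
np.set_printoptions(precision=4,suppress=True)
c=cam("scene"); save(c,"pics/sc1.png",(110,150,260,240),5.3)
t=cam("top")
g=mask(t,(40,80,30),(85,255,255)); g[:225]=0; g[260:]=0; g[:,:265]=0; g[:,385:]=0
n,_,st,ce=cv2.connectedComponentsWithStats(g); print(ce[1:],st[1:,4])
# model guess: y axis yaw 7deg; predict mouth edge corners
def frame(o,yaw):
    a=np.radians(35);cy,sy=np.cos(yaw),np.sin(yaw)
    Z=np.array([[cy,-sy,0],[sy,cy,0],[0,0,1]])
    return Z@np.array([[np.cos(a),0,-np.sin(a)],[0,1,0],[np.sin(a),0,np.cos(a)]]),np.array(o)
k=big(mask(t,(0,120,60),(8,255,255))|mask(t,(172,120,60),(180,255,255)),(258,205,390,270))
k2=k[:,0].astype(float); 
up=k2[(k2[:,1]<236)&(k2[:,0]>275)&(k2[:,0]<330)|(k2[:,1]<236)&(k2[:,0]>345)&(k2[:,0]<374)]
vx,vy,x0,y0=cv2.fitLine(up.astype(np.float32),cv2.DIST_HUBER,0,.01,.01).ravel()
P=onz(t,[[x,y0+vy/vx*(x-x0)] for x in(270,377)],.1205);print(P,np.degrees(np.arctan2(-(P[0]-P[1])[0],(P[0]-P[1])[1])))
```

```text
[[367.5    233.5   ]
 [338.5    235.5   ]
 [309.4545 237.2727]
 [279.5    238.5   ]] [12 12 11 12]
[[ 0.4698 -0.0554  0.1205]
 [ 0.5062 -0.3433  0.1205]] 7.2050946808911425
```

View pics/sc1.png

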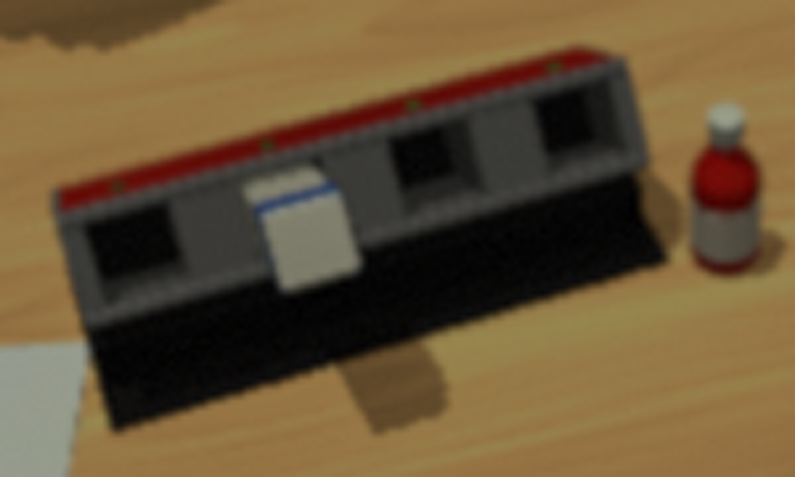

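```bash
cat >> h.py <<'E'
def frame(yaw):
    a=np.radians(35);cy,sy=np.cos(yaw),np.sin(yaw)
    return np.array([[cy,-sy,0],[sy,cy,0],[0,0,1]])@np.array([[np.cos(a),0,-np.sin(a)],[0,1,0],[np.sin(a),0,np.cos(a)]])
E
python3 - <<'E'
from h import *
from scipy.optimize import least_squares
np.set_printoptions(precision=4,suppress=True)
s=cam("scene");t=cam("top")
sc=(np.array([[60,208],[622,66],[95,325],[645,165]])+.5)/5.3-.5+[110,150]
S=np.array([[88,-155,30.5],[88,155,30.5],[88,-155,-30.5],[88,155,-30.5]])/1e3
g=np.array([[367.5,233.5],[338.5,235.5],[309.45,237.27],[279.5,238.5]])
def res(p,full=False):
    R=frame(p[2]);o=np.array([p[0],p[1],.045])
    G=np.array([[p[3],y,.0305] for y in(-.12,-.04,.04,.12)])
    r=np.r_[proj(s,S@R.T+o)-sc,proj(t,G@R.T+o)-g]
    return r if full else r.ravel()
f=least_squares(res,[.42,-.2,.125,.07],loss='soft_l1');print(f.x,np.degrees(f.x[2]));print(res(f.x,True))
R=frame(f.x[2]);o=np.array([f.x[0],f.x[1],.045])
for i in range(4): print(i,R@[0,-.12+.08*i,0]+o,"mouth",R@[.088,-.12+.08*i,0]+o)
# white rear-end predicted in top image
print(proj(t,np.array([[.17,-.06,.02],[.17,-.02,.02]])@R.T+o), proj(s,np.array([[.17,-.06,-.02],[.17,-.02,-.02]])@R.T+o))
E
```

```text
[ 0.4379 -0.2062  0.1195  0.0636] 6.844045821810951
[[-1.765   0.8187]
 [ 0.8865 -2.1199]
 [-1.8007  0.1506]
 [ 1.2922 -0.4356]
 [-0.2021  0.4372]
 [-0.0834 -0.0303]
 [-0.2764 -0.3128]
 [ 0.1762 -0.1055]]
0 [ 0.4522 -0.3253  0.045 ] mouth [ 0.5238 -0.3167  0.0955]
1 [ 0.4427 -0.2459  0.045 ] mouth [ 0.5142 -0.2373  0.0955]
2 [ 0.4331 -0.1664  0.045 ] mouth [ 0.5047 -0.1578  0.0955]
3 [ 0.4236 -0.087   0.045 ] mouth [ 0.4952 -0.0784  0.0955]
[[347.2185 197.8456]
 [332.18   198.5421]] [[162.2792 203.2343]
 [177.3919 198.8516]]
```

{"api": "play_rows", "payload": {
  "motion": [
    {"fingers":-0.35,"translation":[-12,-15,0],"roll":0},
    {"fingers":-0.35,"translation":[-12,-15,0],"roll":0},
    {"fingers":-0.35,"translation":[-12,-15,0],"roll":0},
    {"fingers":-0.35,"translation":[-12,-15,0],"roll":0},
    {"fingers":-0.35,"translation":[-12,-15,0],"roll":0},
    {"fingers":-0.35,"translation":[-50.9,-62,12],"roll":-1.2},
    {"fingers":-0.35,"translation":[-50.9,-62,12],"roll":-1.2},
    {"fingers":-0.35,"translation":[-50.9,-62,12],"roll":-1.2},
    {"fingers":-0.35,"translation":[-50.9,-62,12],"roll":-1.2},
    {"fingers":-0.35,"translation":[-50.9,-62,12],"roll":-1.2},
    {"fingers":-0.35,"translation":[-50.9,-62,12],"roll":-1.2},
    {"fingers":-0.35,"translation":[-50.9,-62,12],"roll":-1.2},
    {"fingers":-0.35,"translation":[-50.9,-62,12],"roll":-1.2},
    {"fingers":-0.35,"translation":[-50.9,-62,12],"roll":-1.2},
    {"fingers":-0.35,"translation":[-50.9,-62,12],"roll":-1.2},
    {"fingers":-0.35,"translation":[-50.9,-62,12],"roll":-1.2},
    {"fingers":-0.35,"translation":[-50.9,-62,12],"roll":-1.2},
    {"fingers":-0.35,"translation":[-50.9,-62,12],"roll":-1.2},
    {"fingers":-0.35,"translation":[-50.9,-62,12],"roll":-1.2},
    {"fingers":-0.35,"translation":[-50.9,-62,12],"roll":-1.2}
  ]
}}

```text
clock: 2.02
eef_pos: [0.5727, 0.2417, 0.1246]
tool_rot: [0.834, -0.551, 0.0, -0.0]
ft_force: [1.1, -0.1, 0.6]
grip_width: 0.0578
```

{"api": "play_rows", "payload": {
  "motion": [
    {"fingers":-0.35,"translation":[0,0,3],"roll":0},
    {"fingers":-0.35,"translation":[0,0,6],"roll":0},
    {"fingers":-0.35,"translation":[0,0,8],"roll":0},
    {"fingers":-0.35,"translation":[0,0,9],"roll":0},
    {"fingers":-0.35,"translation":[0,0,9.8],"roll":0},
    {"fingers":-0.35,"translation":[0,0,9.8],"roll":0},
    {"fingers":0.3,"translation":[0,0,9.8],"roll":0},
    {"fingers":0.5,"translation":[0,0,9.8],"roll":0},
    {"fingers":0.5,"translation":[0,0,9.8],"roll":0},
    {"fingers":0.5,"translation":[0,0,9.8],"roll":0},
    {"fingers":0.5,"translation":[0,0,9.8],"roll":0},
    {"fingers":0.5,"translation":[0,0,9.8],"roll":0},
    {"fingers":0.5,"translation":[0,0,8],"roll":0},
    {"fingers":0.5,"translation":[0,0,6],"roll":0},
    {"fingers":0.5,"translation":[0,0,4],"roll":0},
    {"fingers":0.5,"translation":[0,0,2],"roll":0},
    {"fingers":0.5,"translation":[0,0,0],"roll":0},
    {"fingers":0.5,"translation":[0,0,-2],"roll":0},
    {"fingers":0.5,"translation":[0,0,-2],"roll":0},
    {"fingers":0.5,"translation":[0,0,-2],"roll":0}
  ]
}}

```text
clock: 3.68
eef_pos: [0.5724, 0.2394, 0.1455]
tool_rot: [0.834, -0.551, 0.001, -0.001]
ft_force: [-0.6, 0.6, -4.2]
grip_width: 0.039
```

Run:
```python
from h import *
c=cam("scene"); t=cam("top"); save(c,"pics/a.png",(230,120,390,240),4);save(t,"pics/b.png",(130,140,260,270),4)
a=cv2.imread("pics/a.png")[:480];b=cv2.imread("pics/b.png")[:480]; cv2.imwrite("pics/g1.png",cv2.resize(np.hstack([a,b[:, :480]]),(800,343)))
print(bot.get_obs()["ft_force"],bot.get_obs()["ft_torque"])
```

```text
[ 0.35825185  0.80052662 -3.88283313] [ 0.082502   -0.1547802   0.00956136]
```

View pics/g1.png

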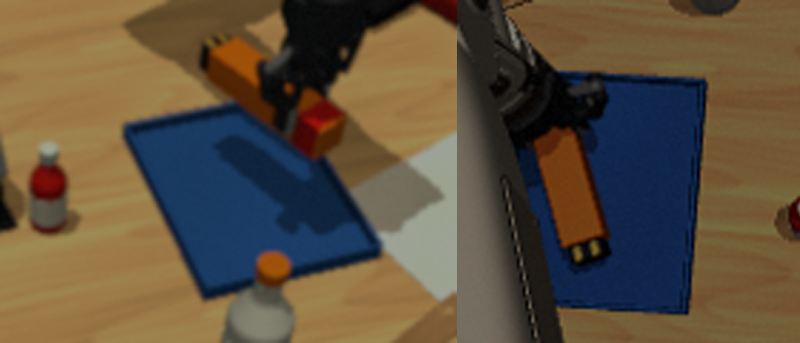

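The pack is held level: nose at about (215,45) in the left view, gripped ahead of the red band. The tool only points down, so I'll turn the pack in the grip by lowering it onto the dock's red top. That surface slopes at the same 35° as the bays.

{"api": "play_rows", "payload": {
  "motion": [
    {"fingers":0.5,"translation":[0,0,-2],"roll":0},
    {"fingers":0.5,"translation":[1,1,-4],"roll":2},
    {"fingers":0.5,"translation":[3,3,-5.5],"roll":4},
    {"fingers":0.5,"translation":[5.5,5.2,-5.5],"roll":6},
    {"fingers":0.5,"translation":[8,7.6,-5.5],"roll":8},
    {"fingers":0.5,"translation":[10.5,10,-5.5],"roll":10},
    {"fingers":0.5,"translation":[13,12.4,-5.5],"roll":12},
    {"fingers":0.5,"translation":[15.5,14.7,-5.5],"roll":14},
    {"fingers":0.5,"translation":[18,17.1,-5.5],"roll":16.1},
    {"fingers":0.5,"translation":[20.5,19.5,-5.5],"roll":16.1},
    {"fingers":0.5,"translation":[23,21.9,-5.5],"roll":16.1},
    {"fingers":0.5,"translation":[25.5,24.2,-5.5],"roll":16.1},
    {"fingers":0.5,"translation":[27.5,26.1,-5.5],"roll":16.1},
    {"fingers":0.5,"translation":[29,27.6,-5],"roll":16.1},
    {"fingers":0.5,"translation":[29.7,28.2,-4],"roll":16.1},
    {"fingers":0.5,"translation":[29.9,28.4,-3],"roll":16.1},
    {"fingers":0.5,"translation":[29.9,28.4,-3],"roll":16.1}
  ]
}}

```text
clock: 5.2
eef_pos: [0.4249, -0.1472, 0.1718]
tool_rot: [0.748, -0.664, -0.003, 0.001]
ft_force: [-1.3, 1.0, -4.1]
grip_width: 0.039
```

Run:
```python
from h import *
np.set_printoptions(precision=4,suppress=True)
c=cam("scene"); t=cam("top"); save(c,"pics/a.png",(100,100,270,240),3.5);save(t,"pics/b.png",(230,110,400,270),3.5)
a=cv2.imread("pics/a.png");b=cv2.imread("pics/b.png")[:490,:]; cv2.imwrite("pics/g2.png",cv2.resize(np.hstack([a,b]),(800,329)))
print(bot.get_obs()["eef_pos"],bot.get_obs()["ft_force"])
m=mask(t,(0,120,90),(10,255,255))|mask(t,(172,120,90),(180,255,255))
print("bottle top",cv2.minEnclosingCircle(big(m,(240,200,264,226))), "jar approx",onz(t,[[286,130]],.085))
```

```text
[ 0.4267 -0.1466  0.1738] [ 0.2647  1.4778 -3.6735]Traceback (most recent call last):
  File "<stdin>", line 7, in <module>
  File "h.py", line 18, in big
    return max(cv2.findContours(k,cv2.RETR_EXTERNAL,cv2.CHAIN_APPROX_NONE)[0],key=cv2.contourArea)
ValueError: max() iterable argument is empty
```

View pics/g2.png

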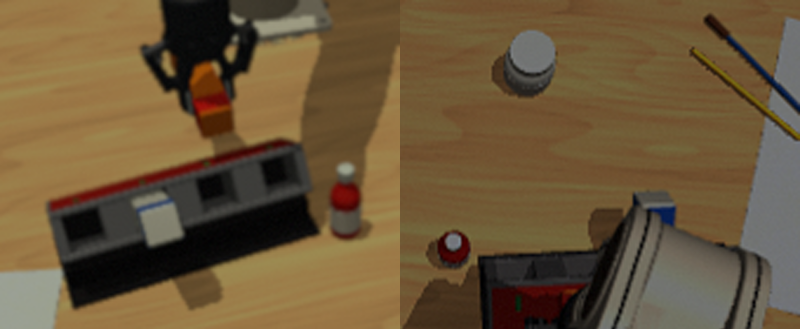

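The pack is held above the red top between bays 2 and 3, level and clear of everything. I'll lower it gently.

{"api": "play_rows", "payload": {
  "motion": [
    {"fingers":0.5,"translation":[0,0,1],"roll":0},
    {"fingers":0.5,"translation":[0,0,2],"roll":0},
    {"fingers":0.5,"translation":[0,0,3],"roll":0},
    {"fingers":0.5,"translation":[0,0,3.3],"roll":0},
    {"fingers":0.5,"translation":[0,0,3.6],"roll":0},
    {"fingers":0.5,"translation":[0,0,3.9],"roll":0},
    {"fingers":0.5,"translation":[0,0,4.2],"roll":0},
    {"fingers":0.5,"translation":[0,0,4.5],"roll":0}
  ]
}}

```text
clock: 5.97
eef_pos: [0.4281, -0.1473, 0.1316]
tool_rot: [0.749, -0.663, 0.001, 0.0]
ft_force: [-11.2, 1.0, 16.8]
grip_width: 0.0391
```

{"api": "play_rows", "payload": {
  "motion": [
    {"fingers":0.5,"translation":[0,0,0.3],"roll":0},
    {"fingers":0.5,"translation":[0,0,0.6],"roll":0},
    {"fingers":0.5,"translation":[0,0,0.9],"roll":0},
    {"fingers":0.5,"translation":[0,0,0.9],"roll":0}
  ]
}}

```text
clock: 6.3
eef_pos: [0.4247, -0.1477, 0.1226]
tool_rot: [0.748, -0.663, -0.001, 0.003]
ft_force: [-13.6, -1.6, 12.7]
grip_width: 0.0391
```

{"api": "play_rows", "payload": {
  "motion": [
    {"fingers":0.5,"translation":[0,0,0.3],"roll":0},
    {"fingers":0.5,"translation":[0,0,0.6],"roll":0},
    {"fingers":0.5,"translation":[0,0.1,0.9],"roll":0},
    {"fingers":0.5,"translation":[0,0.1,1.2],"roll":0},
    {"fingers":0.5,"translation":[0,0.1,1.2],"roll":0}
  ]
}}

```text
clock: 6.72
eef_pos: [0.4227, -0.1478, 0.11]
tool_rot: [0.748, -0.663, -0.002, 0.003]
ft_force: [-15.5, -2.5, 10.3]
grip_width: 0.0391
```

Run:
```python
from h import *
c=cam("scene"); save(c,"pics/g3.png",(120,90,240,190),6)
```

```text
(no output)
```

View pics/g3.png

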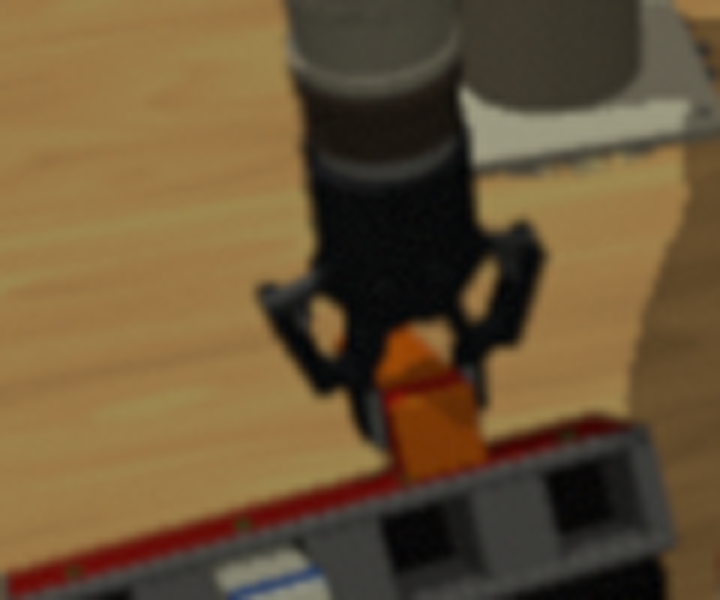

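The pack's rear face (corners about (390,395), (465,378), (485,460), (405,480)) now looks up and away, with its lower edge on the red rim. I'll work out the tilt from those corners.

```bash
cat >> h.py <<'E'
def onv(c,uv,p,yaw):
    o,d=ray(c,uv); n=np.array([-np.sin(yaw),np.cos(yaw),0])
    P=o+d*(((p-o)@n)/(d@n))[:,None]; u=np.array([np.cos(yaw),np.sin(yaw),0])
    return np.c_[(P-p)@u,P[:,2]]
E
python3 - <<'E'
from h import *
np.set_printoptions(precision=4,suppress=True)
c=cam("scene");p=bot.get_obs()["eef_pos"];q=bot.get_obs()["tool_rot"]
from scipy.spatial.transform import Rotation as Ro
yaw=np.arctan2(*(-Ro.from_quat(q).as_matrix()[:2,1])[::-1]);print(np.degrees(yaw),p)
uv=(np.array([[427.5,386.5],[445,470]])+.5)/6-.5+[120,90]
a=onv(c,uv,p,yaw);print(a); d=a[0]-a[1];print(np.linalg.norm(d),np.degrees(np.arctan2(-d[0],d[1])))
E
```

```text
6.868960919972722 [ 0.4227 -0.1479  0.11  ]
[[0.0205 0.1401]
 [0.0358 0.0995]]
0.04347012972680657 20.615512741618115
```

{"api": "play_rows", "payload": {
  "motion": [
    {"fingers":0.5,"translation":[0,-0.15,0.22],"roll":0},
    {"fingers":0.5,"translation":[0,-0.3,0.44],"roll":0},
    {"fingers":0.5,"translation":[0,-0.45,0.66],"roll":0},
    {"fingers":0.5,"translation":[0,-0.45,0.66],"roll":0}
  ]
}}

```text
clock: 7.15
eef_pos: [0.4232, -0.1477, 0.1024]
tool_rot: [0.748, -0.664, -0.005, 0.007]
ft_force: [-22.8, -5.8, 12.6]
grip_width: 0.0392
```

{"api": "play_rows", "payload": {
  "motion": [
    {"fingers":0.5,"translation":[0,0.3,-0.5],"roll":0},
    {"fingers":0.5,"translation":[0,0.6,-2],"roll":0},
    {"fingers":0.5,"translation":[0,0.6,-4.5],"roll":0},
    {"fingers":0.5,"translation":[0,0.6,-7.5],"roll":0},
    {"fingers":0.5,"translation":[0,0,-10.5],"roll":0},
    {"fingers":0.5,"translation":[0.3,-2,-13],"roll":0},
    {"fingers":0.5,"translation":[0.6,-5,-13.9],"roll":0},
    {"fingers":0.5,"translation":[0.9,-8,-13.9],"roll":0},
    {"fingers":0.5,"translation":[1.2,-11,-13.9],"roll":0},
    {"fingers":0.5,"translation":[1.5,-14,-13.9],"roll":0},
    {"fingers":0.5,"translation":[1.8,-17,-13.9],"roll":0},
    {"fingers":0.5,"translation":[2,-19,-13.9],"roll":0},
    {"fingers":0.5,"translation":[2.1,-20.2,-13.9],"roll":0},
    {"fingers":0.5,"translation":[2.1,-20.6,-13.9],"roll":0},
    {"fingers":0.5,"translation":[2.1,-20.6,-13.9],"roll":0},
    {"fingers":0.5,"translation":[2.1,-20.6,-13.9],"roll":0}
  ]
}}

```text
clock: 8.48
eef_pos: [0.6378, -0.1424, 0.2413]
tool_rot: [0.749, -0.663, -0.001, 0.0]
ft_force: [-0.3, 0.4, -3.4]
grip_width: 0.0395
```

Run:
```python
from h import *
c=cam("scene"); t=cam("top"); save(c,"pics/a.png",(120,80,260,240),3);save(t,"pics/b.png",(240,130,390,260),4)
a=cv2.imread("pics/a.png");b=cv2.resize(cv2.imread("pics/b.png"),(554,480)); cv2.imwrite("pics/g4.png",np.hstack([a,b])[:,:800]); print(a.shape,bot.get_obs()["eef_pos"],bot.get_obs()["joint_pos"])
```

```text
(480, 420, 3) [ 0.63748941 -0.14254972  0.24198718] [-2.19939401e-01  5.61779020e-01  4.76678764e-01  1.48622799e+00
 -1.18907298e-04  2.80027559e+00]
```

View pics/g4.png

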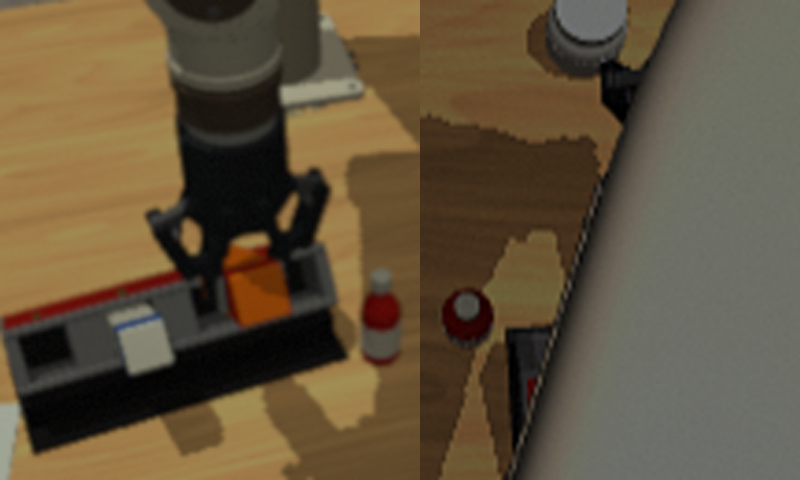

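The scene view shows the rear face at about (225,275), (282,262), (290,315), (235,327), in front of bays 2 and 3. In the top view the arm hides the pack. I'll recompute the tilt and the grasp position.

Run:
```python
from h import *
np.set_printoptions(precision=4,suppress=True)
c=cam("scene");p=bot.get_obs()["eef_pos"];yaw=np.radians(6.87)
hsv=cv2.cvtColor(c["pixels"],cv2.COLOR_RGB2HSV)
k=big(mask(c,(5,150,90),(22,255,255)),(185,150,225,195));q=cv2.approxPolyDP(k,2.5,True)[:,0];print(q.tolist())
uv=(np.array([[253.5,268.5],[262.5,321]])+.5)/3-.5+[120,80]
a=onv(c,uv,p,yaw);print(a); d=a[0]-a[1];print(np.linalg.norm(d),np.degrees(np.arctan2(-d[0],d[1])))
# predictions for (d,theta)
for D in(.028,.035,.045):
  for th in(21,28,35):
    T=np.radians(th);u=np.array([np.cos(yaw),np.sin(yaw),0]);ax=u*np.cos(T)+[0,0,np.sin(T)];n=-u*np.sin(T)+[0,0,np.cos(T)];v=np.array([-u[1],u[0],0])
    C=p+[0,0,.005]+D*ax-.0055*n
    print(D,th,((proj(c,[C+.02*n-.02*v,C+.02*n+.02*v,C-.02*n-.02*v,C-.02*n+.02*v])-[120,80]+.5)*3).round().astype(int).tolist())
```

```text
[[211, 167], [196, 171], [200, 188], [216, 183]]
[[0.0202 0.2766]
 [0.0315 0.2317]]
0.046388180650382374 14.146667886160929
0.028 21 [[229, 283], [280, 268], [239, 330], [289, 316]]
0.028 28 [[228, 278], [279, 263], [239, 328], [290, 313]]
0.028 35 [[226, 273], [277, 259], [239, 324], [290, 310]]
0.035 21 [[231, 286], [283, 272], [242, 334], [292, 319]]
0.035 28 [[230, 280], [281, 266], [241, 330], [292, 316]]
0.035 35 [[228, 274], [280, 260], [241, 326], [292, 311]]
0.045 21 [[235, 291], [287, 276], [245, 339], [296, 324]]
0.045 28 [[233, 283], [285, 269], [245, 334], [296, 319]]
0.045 35 [[231, 275], [283, 261], [244, 328], [295, 313]]
```

The pack is at about 35° in the grip, held roughly 33 mm from its rear. Entering bay 2.

{"api": "play_rows", "payload": {
  "motion": [
    {"fingers":0.5,"translation":[-0.1,0.3,1.5],"roll":0},
    {"fingers":0.5,"translation":[-0.1,0.6,3.5],"roll":0},
    {"fingers":0.5,"translation":[-0.1,0.84,5],"roll":0},
    {"fingers":0.5,"translation":[-0.1,0.84,5.5],"roll":0},
    {"fingers":0.5,"translation":[-0.1,1.25,5.79],"roll":0},
    {"fingers":0.5,"translation":[-0.1,1.66,6.07],"roll":0},
    {"fingers":0.5,"translation":[-0.1,2.07,6.36],"roll":0},
    {"fingers":0.5,"translation":[-0.1,2.48,6.65],"roll":0},
    {"fingers":0.5,"translation":[-0.1,2.89,6.93],"roll":0},
    {"fingers":0.5,"translation":[-0.1,3.3,7.22],"roll":0},
    {"fingers":0.5,"translation":[-0.1,3.54,7.4],"roll":0},
    {"fingers":0.5,"translation":[-0.1,3.54,7.4],"roll":0}
  ]
}}

```text
clock: 9.63
eef_pos: [0.6023, -0.1458, 0.1673]
tool_rot: [0.749, -0.663, -0.0, 0.0]
ft_force: [0.2, 0.9, -3.4]
grip_width: 0.0387
```

{"api": "play_rows", "payload": {
  "motion": [
    {"fingers":0.5,"translation":[0,0.33,0.23],"roll":0},
    {"fingers":0.5,"translation":[0,0.66,0.46],"roll":0},
    {"fingers":0.5,"translation":[0,0.98,0.69],"roll":0},
    {"fingers":0.5,"translation":[0,1.31,0.92],"roll":0},
    {"fingers":0.5,"translation":[0,1.64,1.15],"roll":0},
    {"fingers":0.5,"translation":[0,1.64,1.15],"roll":0}
  ]
}}

```text
clock: 10.13
eef_pos: [0.586, -0.1477, 0.1555]
tool_rot: [0.749, -0.663, -0.001, 0.0]
ft_force: [-0.2, 0.5, -6.5]
grip_width: 0.0391
```

{"api": "play_rows", "payload": {
  "motion": [
    {"fingers":0.5,"translation":[0,0.33,0.25],"roll":0},
    {"fingers":0.5,"translation":[0,0.66,0.5],"roll":0},
    {"fingers":0.5,"translation":[0,0.98,0.74],"roll":0},
    {"fingers":0.5,"translation":[0,1.31,0.97],"roll":0},
    {"fingers":0.5,"translation":[0,1.31,0.97],"roll":0}
  ]
}}

```text
clock: 10.55
eef_pos: [0.5727, -0.1493, 0.1458]
tool_rot: [0.749, -0.663, -0.001, 0.0]
ft_force: [0.3, -0.1, -4.2]
grip_width: 0.0392
```

{"api": "play_rows", "payload": {
  "motion": [
    {"fingers":0.5,"translation":[0,0.25,0.17],"roll":0},
    {"fingers":0.5,"translation":[0,0.5,0.34],"roll":0},
    {"fingers":0.5,"translation":[0,0.74,0.52],"roll":0},
    {"fingers":0.5,"translation":[0,0.98,0.69],"roll":0},
    {"fingers":0.5,"translation":[0,1.15,0.8],"roll":0},
    {"fingers":0.5,"translation":[0,1.15,0.8],"roll":0}
  ]
}}

```text
clock: 11.05
eef_pos: [0.5619, -0.1507, 0.1382]
tool_rot: [0.749, -0.663, -0.0, 0.0]
ft_force: [-0.0, 1.0, -4.9]
grip_width: 0.0395
```

{"api": "play_rows", "payload": {
  "motion": [
    {"fingers":0.5,"translation":[0,0.16,0.11],"roll":0},
    {"fingers":0.5,"translation":[0,0.33,0.23],"roll":0},
    {"fingers":0.5,"translation":[0,0.49,0.34],"roll":0},
    {"fingers":0.5,"translation":[0,0.49,0.34],"roll":0}
  ]
}}

```text
clock: 11.38
eef_pos: [0.5571, -0.1513, 0.1348]
tool_rot: [0.749, -0.663, -0.0, 0.0]
ft_force: [-0.8, 0.5, -3.4]
grip_width: 0.039
```

Nominally the nose is 20 mm from the bottom with no resistance. Continuing.

{"api": "play_rows", "payload": {
  "motion": [
    {"fingers":0.5,"translation":[0,0.16,0.11],"roll":0},
    {"fingers":0.5,"translation":[0,0.33,0.23],"roll":0},
    {"fingers":0.5,"translation":[0,0.49,0.34],"roll":0},
    {"fingers":0.5,"translation":[0,0.66,0.46],"roll":0},
    {"fingers":0.5,"translation":[0,0.66,0.46],"roll":0}
  ]
}}

```text
clock: 11.8
eef_pos: [0.5505, -0.1521, 0.1301]
tool_rot: [0.749, -0.663, -0.0, 0.0]
ft_force: [-0.1, 0.8, -5.1]
grip_width: 0.0391
```

{"api": "play_rows", "payload": {
  "motion": [
    {"fingers":0.5,"translation":[0,0.16,0.11],"roll":0},
    {"fingers":0.5,"translation":[0,0.33,0.23],"roll":0},
    {"fingers":0.5,"translation":[0,0.49,0.34],"roll":0},
    {"fingers":0.5,"translation":[0,0.66,0.46],"roll":0},
    {"fingers":0.5,"translation":[0,0.66,0.46],"roll":0}
  ]
}}

```text
clock: 12.22
eef_pos: [0.5439, -0.1529, 0.1255]
tool_rot: [0.749, -0.663, -0.0, 0.0]
ft_force: [-0.2, -0.4, -3.9]
grip_width: 0.0391
```

{"api": "play_rows", "payload": {
  "motion": [
    {"fingers":0.5,"translation":[0,0.16,0.11],"roll":0},
    {"fingers":0.5,"translation":[0,0.33,0.23],"roll":0},
    {"fingers":0.5,"translation":[0,0.49,0.34],"roll":0},
    {"fingers":0.5,"translation":[0,0.49,0.34],"roll":0}
  ]
}}

```text
clock: 12.55
eef_pos: [0.5391, -0.1535, 0.1222]
tool_rot: [0.749, -0.663, -0.0, 0.0]
ft_force: [-0.5, 0.6, -3.9]
grip_width: 0.039
```

{"api": "play_rows", "payload": {
  "motion": [
    {"fingers":0.5,"translation":[0,0.16,0.11],"roll":0},
    {"fingers":0.5,"translation":[0,0.33,0.23],"roll":0},
    {"fingers":0.5,"translation":[0,0.49,0.34],"roll":0},
    {"fingers":0.5,"translation":[0,0.49,0.34],"roll":0}
  ]
}}

```text
clock: 12.88
eef_pos: [0.5356, -0.1541, 0.1197]
tool_rot: [0.749, -0.663, 0.001, -0.001]
ft_force: [1.8, 0.1, -2.4]
grip_width: 0.0393
```

{"api": "play_rows", "payload": {
  "motion": [
    {"fingers":0.5,"translation":[0,0.12,0.09],"roll":0},
    {"fingers":0.5,"translation":[0,0.25,0.17],"roll":0},
    {"fingers":0.5,"translation":[0,0.25,0.17],"roll":0}
  ]
}}

```text
clock: 13.13
eef_pos: [0.5355, -0.1542, 0.1199]
tool_rot: [0.749, -0.663, 0.003, -0.003]
ft_force: [5.3, 1.8, 4.4]
grip_width: 0.0391
```

Run:
```python
from h import *
c=cam("scene"); save(c,"pics/g5.png",(120,130,240,220),6); o=bot.get_obs(); print(o["eef_pos"],o["ft_force"])
```

```text
[ 0.53547878 -0.15416545  0.119869  ] [5.36577219 3.14324601 5.18658972]
```

View pics/g5.png

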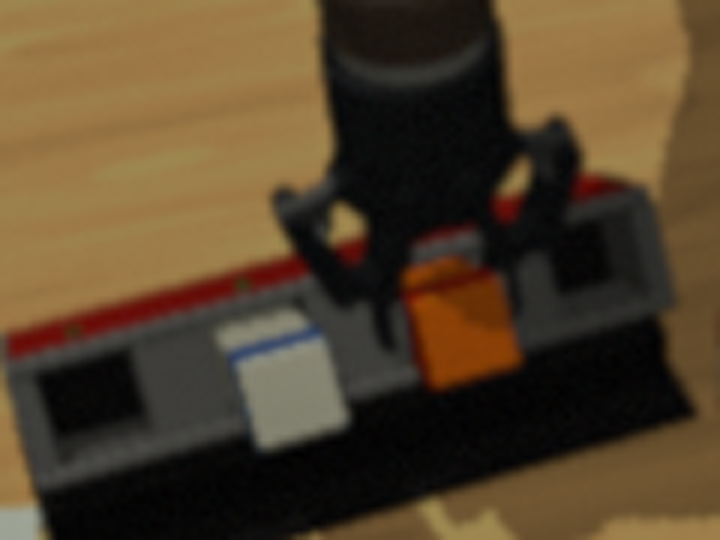

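A firm stop, with about 10 N of force and no forward motion. The orange rear face is at about (437,390)–(522,362) and the white one at (265,450)–(350,422). I'll compare against home and 24 mm short.

Run:
```python
from h import *
c=cam("scene");R=frame(.1195);o=np.array([.4379,-.2062,.045])
for nm,y,off in(("white",-.04,0),("or home",.04,0),("or short",.04,.024)):
    P=np.array([[.17+off,y+a,b] for b in(.02,-.02) for a in(-.02,.02)])@R.T+o
    print(nm,((proj(c,P)-[120,130]+.5)*6).round().astype(int).tolist())
```

```text
white [[231, 353], [323, 328], [257, 442], [347, 416]]
or home [[413, 302], [502, 278], [436, 390], [524, 365]]
or short [[423, 310], [514, 285], [447, 400], [536, 374]]
```

The rear face matches home; 24 mm short would put it about 10 px lower. Bay 2 is the clear one, so I'll release and lift straight up.

{"api": "play_rows", "payload": {
  "motion": [
    {"fingers":0.5,"translation":[0,0.05,0.03],"roll":0},
    {"fingers":0,"translation":[0,0,0],"roll":0},
    {"fingers":-0.3,"translation":[0,0,0],"roll":0},
    {"fingers":-0.3,"translation":[0,0,0],"roll":0},
    {"fingers":-0.3,"translation":[0,0,0],"roll":0},
    {"fingers":-0.3,"translation":[0,0,0],"roll":0},
    {"fingers":-0.3,"translation":[0,0,-1],"roll":0},
    {"fingers":-0.3,"translation":[0,0,-3],"roll":0},
    {"fingers":-0.3,"translation":[0,0,-6],"roll":0},
    {"fingers":-0.3,"translation":[0,0,-9],"roll":0},
    {"fingers":-0.3,"translation":[0,0,-12],"roll":0},
    {"fingers":-0.3,"translation":[0,0,-12],"roll":0}
  ]
}}

```text
clock: 14.23
eef_pos: [0.5353, -0.1554, 0.2451]
tool_rot: [0.749, -0.663, 0.006, -0.003]
ft_force: [1.6, 0.4, 0.7]
grip_width: 0.0552
```

Run:
```python
from h import *
c=cam("scene"); save(c,"pics/g6.png",(110,140,230,230),6); o=bot.get_obs(); print(o["eef_pos"],o["ft_force"])
```

```text
[ 0.53440811 -0.15514831  0.24211959] [ 0.17383791  0.446714   -0.98512913]
```

View pics/g6.png

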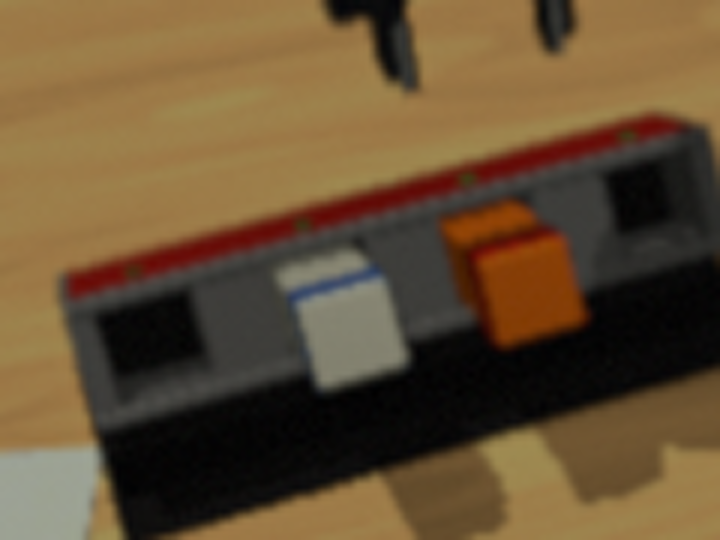

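Relative to the white pack the orange one sits about 10 px lower than a home position would put it, and this view looks nearly down the slope, so it can't settle the depth. The top view is far more sensitive to how far it sticks out, so I'll clear the arm and measure there.

{"api": "play_rows", "payload": {
  "motion": [
    {"fingers":-0.3,"translation":[0,0,-2],"roll":0},
    {"fingers":-0.3,"translation":[-42.4,13.5,-2],"roll":0},
    {"fingers":-0.3,"translation":[-42.4,13.5,-2],"roll":0},
    {"fingers":-0.3,"translation":[-42.4,13.5,-2],"roll":0},
    {"fingers":-0.3,"translation":[-42.4,13.5,-2],"roll":0},
    {"fingers":-0.3,"translation":[-42.4,13.5,-2],"roll":0},
    {"fingers":-0.3,"translation":[-42.4,13.5,-2],"roll":0},
    {"fingers":-0.3,"translation":[-42.4,13.5,-2],"roll":0},
    {"fingers":-0.3,"translation":[-42.4,13.5,-2],"roll":0},
    {"fingers":-0.3,"translation":[-42.4,13.5,-2],"roll":0},
    {"fingers":-0.3,"translation":[-42.4,13.5,-2],"roll":0},
    {"fingers":-0.3,"translation":[-42.4,13.5,-2],"roll":0},
    {"fingers":-0.3,"translation":[-42.4,13.5,-2],"roll":0},
    {"fingers":-0.3,"translation":[-42.4,13.5,-2],"roll":0}
  ]
}}

```text
clock: 15.45
eef_pos: [0.3849, 0.0734, 0.2574]
tool_rot: [0.763, -0.646, -0.013, -0.01]
ft_force: [0.3, -0.6, -0.2]
grip_width: 0.0555
```

Run:
```python
from h import *
t=cam("top"); save(t,"pics/g7.png",(250,170,390,270),5.5)
R=frame(.1195);o=np.array([.4379,-.2062,.045])
for nm,y,off in(("white",-.04,0),("or home",.04,0),("or short",.04,.024)):
    P=np.array([[.17+off,y+a,b] for b in(.02,-.02) for a in(-.02,.02)])@R.T+o
    print(nm,((proj(t,P)-[250,170]+.5)*5.5).round().astype(int).tolist())
```

```text
white [[538, 156], [455, 160], [517, 123], [437, 126]]
or home [[372, 164], [288, 167], [357, 130], [276, 134]]
or short [[373, 117], [289, 121], [358, 85], [277, 89]]
```

View pics/g7.png

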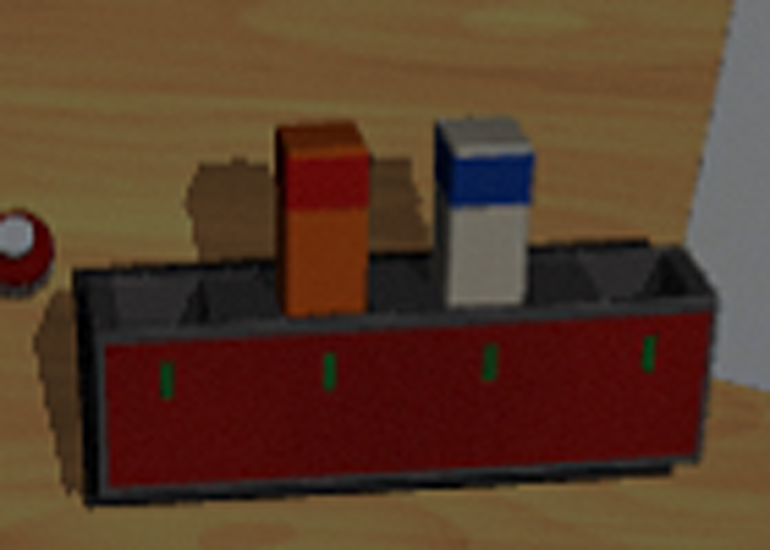

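From the top, the orange rear edge is at row ~156, level with the white one. A jammed bay would put it near row 119, so bay 2 is clear, though possibly a few millimetres short of home. A precise comparison:

Run:
```python
from h import *
import numpy as np
np.set_printoptions(precision=2,suppress=True)
t=cam("top");g=t["pixels"].astype(float)
R=frame(.1195);o=np.array([.4379,-.2062,.045])
# sub-pixel column profiles: band start edges; sat profile average over central columns
for nm,cols in(("orange",range(306,314)),("white",range(335,343))):
    pr=np.mean([g[185:232,c] for c in cols],axis=0)
    print(nm); print(np.c_[np.arange(185,232),pr].round(0).astype(int)[:28].tolist())
for y in(.04,-.04):
    for x in(.17,.155):print(y,x,proj(t,[R@[x,y,.02]+o]))
    print(y,"bottom edge",proj(t,[R@[.17,y,-.02]+o]))
```

```text
orange
[[185, 112, 82, 48], [186, 112, 84, 49], [187, 111, 83, 49], [188, 112, 89, 53], [189, 112, 98, 57], [190, 113, 93, 55], [191, 107, 76, 43], [192, 86, 47, 20], [193, 72, 26, 4], [194, 75, 28, 5], [195, 76, 29, 6], [196, 88, 34, 7], [197, 107, 45, 11], [198, 106, 33, 10], [199, 99, 7, 8], [200, 100, 11, 9], [201, 99, 9, 7], [202, 99, 9, 8], [203, 99, 10, 8], [204, 99, 10, 8], [205, 98, 9, 7], [206, 98, 8, 8], [207, 98, 16, 8], [208, 106, 36, 10], [209, 111, 46, 10], [210, 110, 45, 11], [211, 110, 45, 10], [212, 110, 45, 10]]
white
[[185, 112, 80, 47], [186, 112, 82, 48], [187, 111, 83, 49], [188, 112, 82, 48], [189, 112, 84, 49], [190, 106, 85, 52], [191, 88, 78, 60], [192, 74, 73, 66], [193, 77, 74, 66], [194, 77, 74, 67], [195, 77, 74, 66], [196, 97, 96, 88], [197, 102, 105, 102], [198, 53, 62, 85], [199, 5, 27, 78], [200, 8, 29, 78], [201, 9, 31, 78], [202, 8, 30, 77], [203, 8, 29, 77], [204, 8, 30, 78], [205, 7, 28, 76], [206, 3, 27, 79], [207, 67, 69, 83], [208, 107, 103, 91], [209, 111, 107, 96], [210, 110, 105, 95], [211, 110, 106, 95], [212, 110, 105, 95]]
0.04 0.17 [[309.47 199.58]]
0.04 0.155 [[309.35 204.77]]
0.04 bottom edge [[307.06 193.47]]
-0.04 0.17 [[339.73 198.19]]
-0.04 0.155 [[339.42 203.37]]
-0.04 bottom edge [[336.21 192.16]]
```

The orange pack's edges read about 0.6 px (1.5–2 mm) further out than exact home, so I'll nudge its rear gently with closed fingers.

Run:
```python
from h import *
from scipy.spatial.transform import Rotation as Ro
np.set_printoptions(precision=4,suppress=True)
o=bot.get_obs();p=o["eef_pos"];M=Ro.from_quat(o["tool_rot"]).as_matrix();print(o["clock"],p,o["joint_vel"]);print(M)
for tg in([.598,-.147,.26],[.598,-.147,.168]):print((M.T@(np.array(tg)-p))*100)
```

```text
15.55 [0.3849 0.0736 0.2574] [ 0.0063  0.0079  0.0086 -0.0055  0.0025 -0.0014]
[[ 0.1649 -0.9863 -0.0061]
 [-0.9858 -0.165   0.0323]
 [-0.0329  0.0007 -0.9995]]
[ 25.2568 -17.3803  -1.0994]
[ 25.5594 -17.3866   8.0956]
```

{"api": "play_rows", "payload": {
  "motion": [
    {"fingers":0.5,"translation":[2,-1.5,0],"roll":0},
    {"fingers":1,"translation":[5,-3.5,0],"roll":0},
    {"fingers":1,"translation":[8,-5.5,0],"roll":0},
    {"fingers":1,"translation":[11,-7.6,0],"roll":0},
    {"fingers":1,"translation":[14,-9.6,0],"roll":0},
    {"fingers":1,"translation":[17,-11.7,0],"roll":0},
    {"fingers":1,"translation":[20,-13.8,0],"roll":0},
    {"fingers":1,"translation":[23,-15.8,0],"roll":0},
    {"fingers":1,"translation":[24.5,-16.9,0],"roll":0},
    {"fingers":1,"translation":[25.3,-17.4,0],"roll":0},
    {"fingers":1,"translation":[25.3,-17.4,0],"roll":0},
    {"fingers":1,"translation":[25.3,-17.4,0],"roll":0}
  ]
}}

```text
clock: 16.55
eef_pos: [0.5985, -0.1467, 0.2479]
tool_rot: [0.763, -0.646, -0.014, -0.01]
ft_force: [-0.3, 0.5, 0.3]
grip_width: 0.0001
```

Run:
```python
from h import *
from scipy.spatial.transform import Rotation as Ro
np.set_printoptions(precision=4,suppress=True)
o=bot.get_obs();p=o["eef_pos"];M=Ro.from_quat(o["tool_rot"]).as_matrix();print(o["clock"],p,o["joint_pos"],o["grip_width"]);print(M)
for tg in([.598,-.147,.168],[.582,-.149,.157]):print((M.T@(np.array(tg)-p))*100)
```

```text
16.55 [ 0.5985 -0.1467  0.2479] [-0.2545  0.4909  0.3756  1.4711  0.03    2.7209] 5.292105362304307e-05
[[ 0.1651 -0.9863 -0.0076]
 [-0.9857 -0.1652  0.033 ]
 [-0.0338  0.002  -0.9994]]
[0.2931 0.0399 7.986 ]
[0.2633 1.6487 9.0909]
```

{"api": "play_rows", "payload": {
  "motion": [
    {"fingers":1,"translation":[0.1,0,2],"roll":0},
    {"fingers":1,"translation":[0.3,0,4.5],"roll":0},
    {"fingers":1,"translation":[0.3,0,6.5],"roll":0},
    {"fingers":1,"translation":[0.3,0,7.7],"roll":0},
    {"fingers":1,"translation":[0.3,0,8],"roll":0},
    {"fingers":1,"translation":[0.3,0.3,8.2],"roll":0},
    {"fingers":1,"translation":[0.3,0.6,8.4],"roll":0},
    {"fingers":1,"translation":[0.3,0.9,8.6],"roll":0},
    {"fingers":1,"translation":[0.3,1.15,8.78],"roll":0},
    {"fingers":1,"translation":[0.3,1.15,8.78],"roll":0}
  ]
}}

```text
clock: 17.38
eef_pos: [0.5867, -0.1483, 0.1617]
tool_rot: [0.763, -0.646, -0.013, -0.01]
ft_force: [0.6, 0.3, -0.1]
grip_width: -0.0005
```

{"api": "play_rows", "payload": {
  "motion": [
    {"fingers":1,"translation":[0,0.12,0.08],"roll":0},
    {"fingers":1,"translation":[0,0.24,0.17],"roll":0},
    {"fingers":1,"translation":[0,0.36,0.25],"roll":0},
    {"fingers":1,"translation":[0,0.48,0.33],"roll":0},
    {"fingers":1,"translation":[0,0.48,0.33],"roll":0}
  ]
}}

```text
clock: 17.8
eef_pos: [0.5826, -0.1489, 0.158]
tool_rot: [0.764, -0.646, -0.012, -0.011]
ft_force: [0.3, 0.5, 0.8]
grip_width: 0.0001
```

{"api": "play_rows", "payload": {
  "motion": [
    {"fingers":1,"translation":[0,0.12,0.08],"roll":0},
    {"fingers":1,"translation":[0,0.24,0.17],"roll":0},
    {"fingers":1,"translation":[0,0.32,0.22],"roll":0},
    {"fingers":1,"translation":[0,0.32,0.22],"roll":0}
  ]
}}

```text
clock: 18.13
eef_pos: [0.5823, -0.1491, 0.1579]
tool_rot: [0.764, -0.645, -0.01, -0.013]
ft_force: [5.6, 2.3, 5.4]
grip_width: -0.0001
```

{"api": "play_rows", "payload": {
  "motion": [
    {"fingers":1,"translation":[0,0.12,0.08],"roll":0},
    {"fingers":1,"translation":[0,0.24,0.17],"roll":0},
    {"fingers":1,"translation":[0,0.36,0.25],"roll":0},
    {"fingers":1,"translation":[0,0.36,0.25],"roll":0}
  ]
}}

```text
clock: 18.47
eef_pos: [0.5821, -0.1494, 0.1578]
tool_rot: [0.764, -0.645, -0.007, -0.016]
ft_force: [9.4, 2.8, 9.3]
grip_width: 0.0001
```

Firm at 13 N with no movement, and the contact point is where I computed it for a pack at home. Backing off and clearing the view.

{"api": "play_rows", "payload": {
  "motion": [
    {"fingers":1,"translation":[0,-1,-0.7],"roll":0},
    {"fingers":1,"translation":[0,-2,-1.4],"roll":0},
    {"fingers":1,"translation":[0,-2,-4],"roll":0},
    {"fingers":1,"translation":[0,-2,-7],"roll":0},
    {"fingers":1,"translation":[0,-2,-10],"roll":0},
    {"fingers":1,"translation":[-3,0,-11],"roll":0},
    {"fingers":1,"translation":[-6,3,-11],"roll":0},
    {"fingers":1,"translation":[-9,6,-11],"roll":0},
    {"fingers":1,"translation":[-12,9,-11],"roll":0},
    {"fingers":1,"translation":[-15,12,-11],"roll":0},
    {"fingers":1,"translation":[-18,15,-11],"roll":0},
    {"fingers":1,"translation":[-21,17,-11],"roll":0},
    {"fingers":1,"translation":[-23,18,-11],"roll":0},
    {"fingers":1,"translation":[-23,18,-11],"roll":0},
    {"fingers":1,"translation":[-23,18,-11],"roll":0}
  ]
}}

```text
clock: 19.72
eef_pos: [0.3596, 0.0438, 0.271]
tool_rot: [0.764, -0.645, -0.012, -0.01]
ft_force: [0.3, 0.4, -0.2]
grip_width: 0.0
```

Run:
```python
from h import *
t=cam("top");g=t["pixels"].astype(int); save(t,"pics/g8.png",(190,90,390,240),4)
for cols in(range(306,314),range(335,343)):
    pr=np.mean([g[190:210,c] for c in cols],axis=0).round().astype(int);print(pr.tolist())
o=bot.get_obs();print(o["eef_pos"],o["ft_force"],o["clock"])
```

```text
[[114, 94, 55], [107, 77, 43], [87, 48, 21], [73, 25, 3], [76, 28, 6], [76, 29, 6], [89, 35, 8], [109, 45, 12], [108, 34, 10], [100, 7, 7], [102, 10, 9], [101, 10, 9], [101, 10, 8], [101, 10, 9], [100, 9, 7], [100, 10, 9], [99, 8, 7], [99, 16, 9], [106, 36, 10], [113, 47, 12]]
[[108, 87, 54], [88, 79, 61], [75, 74, 67], [78, 76, 68], [79, 76, 67], [78, 74, 67], [98, 97, 88], [104, 106, 104], [54, 62, 86], [5, 27, 79], [8, 30, 79], [9, 30, 78], [9, 30, 79], [9, 30, 79], [9, 31, 79], [8, 29, 78], [2, 26, 79], [68, 71, 84], [109, 105, 92], [112, 108, 96]]
[0.36041763 0.04338531 0.2708778 ] [-0.12069468 -0.07676169  0.58877267] 19.7667
```

View pics/g8.png

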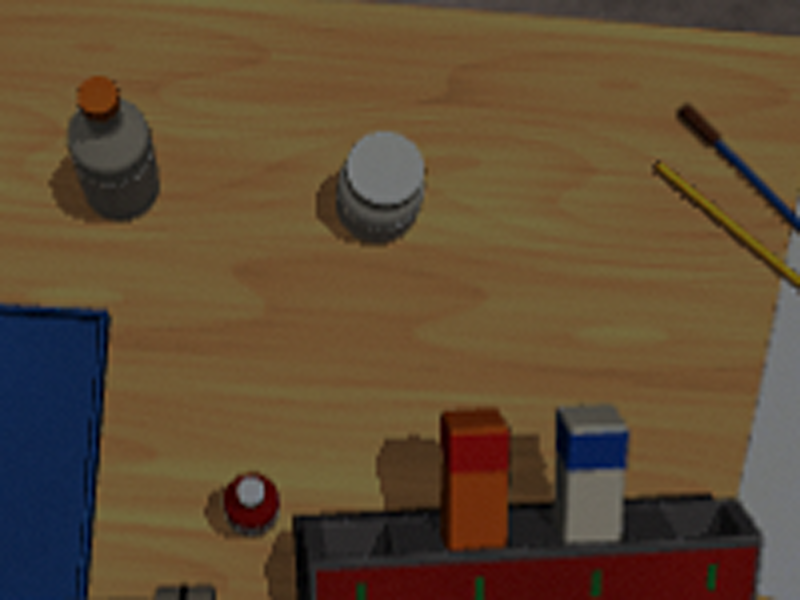

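The pack didn't move under the push, so it is home. The white pack, glue bottle, paint jar and paint bottle stand where they were, and the robot is touching nothing.

```bash
python3 -c "
from workcell import bot
print(bot.job_done())"
```

```text
the job is handed in; nothing more can be done
None
```

The orange pack is in bay 2, nose first, pushed home and released, and the job is handed in at about 20 s of the 72 s allowed. No verdict was reported.

**How it went:** The tool only points down, so I tilted the pack to about 35° in the grip by pressing its rear lightly on the dock's sloped red top. I tried bay 2 first. It went in freely until it stopped firmly, so I didn't test bays 0 and 3. The wrist force readings stayed below about 27 N throughout.

**Last checks:**
- **Depth:** In the top view the pack sticks out level with the white one. A 24 mm stop would have shown about 8 px further out. I then pushed its rear with closed fingers at about 13 N and it did not move; contact was where I had computed it for a pack at home.
- **Rest of the scene:** The white pack had not moved between the two top-view measurements. The glue bottle, jar and paint bottle looked undisturbed in the last picture, though I did not measure them. The gripper reads no force and is clear of everything.

**Checks that disagreed:**
- The top-view edges put the orange pack 1.5–2 mm further out than my fitted dock pose predicts. The push did not change this, and it is within calibration and yaw error.
- The scene view just after release also hinted that it stood out too far, but that camera looks nearly along the slope and is a poor judge of depth.
- My early estimates of where the pack was gripped ranged from 28 to 45 mm from its rear end.
- On the first retreat the arm stopped short of its target, probably at a wrist joint limit, and the tool kept a tilt of about 2°. This had no visible effect.

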